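# Roll a shiitake cap gills-up onto the drying rack

### The arm

A 6-joint arm with a two-finger parallel gripper is mounted at the origin on the work surface. World frame = base frame: x ahead of the robot, y to its left, z up, the work surface at z = 0. Lengths are in m, angles in degrees, forces in N, time in s.
With the tool pointing down it reaches from about 0.4 to 0.825 m from the base axis. Payload 7 kg.
Tool frame: the origin (TCP) lies between the finger pads; the fingertips stand ctrl.nose_length ahead of it and the grasp point (between the pads) lies 2 mm behind it (ctrl.nose_length is the distance from the TCP to the fingertips, in m); z points along the fingers, y is the line along which they close (so a half turn about z gives the same grasp; the last joint's range is limited). The gripper opens to 88 mm and grips with 3 to 60 N. Pads are 19 mm wide; open, the fingers measure 130 mm over their backs; the gripper's body (78 mm by 193 mm) begins 47 mm behind the grasp point.
Start: joints at [92.768, 20.546, 0.682, 0, -70.136, -16.507], TCP at [0.16, 0.656, 0.244] pointing down, gripper open.
Joint ranges: [-176.03, 176.03], [-82.01, 121.73], [-58.28, 71.71], [-173.87, 95.51], [-174.79, -0.11], [-173.66, 173.66]. Speed limits (degrees/s): [136.94, 136.94, 172.46, 180, 180, 180].

### API

Orientations are given as [roll, pitch, yaw] about the fixed x, y, z axes, in that order (R = Rz(yaw) Ry(pitch) Rx(roll)).
In Python, from plant import ctrl gives the robot as it stands.
- The arm moves only by the tool apply_moves, never from a script. Its argument "commands" is a list of rows, each a list of 3 entries, a list of its own where there are three numbers: the shift along the world's x, y, z in cm, then the turn about the world's z in rad, then the closure, from 0 (fully open) to 1 (shut). In form: [[[x, y, z], turn, jaw], ...]. A call has 1 to 20 rows; each row is the pose to reach, as a shift and turn from the pose commanded when the call began; what a row does not reach only later rows make up. A row lasts 1/12 s, in which the tool goes at most 41.7 mm and 7.16 degrees, less where a joint would pass 70% of its speed; a pose out of reach is approached as far as the arm can. A call with a gripper value outside its range is refused whole. The fingers move at their own pace and stop on an object; the grip force is fixed at half the most. Time passes only in rows, so rows that repeat a pose let the fingers close. It gives the time, the measured TCP pose, the force, the opening and the grip force at its end, in the units of the state.
- ctrl.get_obs(): the state, without advancing time (a new reading comes with each control period).
- ctrl.snapshot(name): name is "scene" or "top"; returns a dict with "img" (420x560x3 uint8, red, green, blue), "fx", "fy", "cx", "cy" (pixels), "T" (4x4, takes a point from camera to world coordinates). Camera axes: x right, y up, looking along -z (the intrinsics and any distortion apply to the point x, -y, -z); pixel columns grow to the right and rows downward; lengths in m; the calibration is good to about 2 mm. A picture is of the moment at which its call begins. There is no depth.
- ctrl.close_job(): hands the job in; it is judged then, once.
Trained networks look in a picture, given as the dict that the camera call returned (one of the last four; its "shot" number tells which), for a name from the list of things; names that differ only in an ending like _2 or _b are one class to them, and where a whole thing is asked for, a point or a joint stands for the part that bears it (a point fixed in the world has none). Each returns a list of dicts, best first, with "score" (0 to 1); they miss things now and then, are a little off and sometimes report something else, mostly with a low value. They report only what shows in the picture. A call takes as long as a camera call. They do not tell look-alikes from the thing itself.
- ctrl.search_frame(picture, target): "at" ([column, row] in pixels, amid what is visible of it).
- ctrl.spot_point(picture, target): "at" ([column, row] in pixels: a listed point, or the origin of a listed thing).
The state is a dict: "clock": time; "joint_pos": joint angles; "qvel": joint speeds; "tau": joint torques, N m; "tool_pos": TCP position; "orientation": TCP orientation; "force": force on the tool from outside, world axes, zero at the start; "moment": the same for the moment, N m; "opening": finger opening in m; "gripper_force": force on a finger pad.
Only numpy, scipy, OpenCV 4.12 (cv2) and the standard library are available. Lean on these libraries where they do the work, as an engineer would, in place of code of your own. Each camera call takes 0.05 s, during which the arm holds its last target. There are 200 camera calls.

### The job

One stemless mushroom cap still lies dome up on the bench in front of the slatted drying rack. Without picking it up or pinching it, push it gently with the fingertips against the rack's front rail, keep working its near rim upwards until the cap tips up on edge and rolls over the rail, and nudge it on so that it rests gills up and wholly on the rack, like the others. Do not disturb the caps already laid out, the knife or the basket, and let go of everything at the end.

Things in the scene. Friction and masses are not known exactly. Their poses are not given: they have to be found in the camera images.
- cap: stemless shiitake cap to turn: firm, 40 g, 70 mm across, 23.5 mm thick; brown dome, flat cream gill face, thick blunt margin (upright side 2 to 10 mm above that face). Origin: centre of the gill face; z points to the dome: up at the start, down when gills up. Starts 50 to 80 mm before the rack's front face. Friction 0.6: pressed with 7 N against the rail, rising fingertips drag its near rim up
- rack: slatted drying rack of pale wood, fixed: 260 mm deep (x), 420 mm wide (y), 9 mm high, top level throughout. Origin: centre of its underside, on the bench; x points from the front rail (nearest the robot) to the back. Front rail: a solid bar 20 mm deep over the full width, its upright front face at x = -130 mm. Slats along y, 13 mm wide, 7 mm gaps
- rack_edge (a point): middle of the top front edge of the rack's front rail, 9 mm above the bench; same axes as the rack
- done_cap_1: a cap of the same size already lying gills up on the back half of the rack; origin where its dome rests on the slats, z up; leave it
- done_cap_2: another cap already lying gills up on the back half of the rack; origin where its dome rests on the slats, z up; leave it
- knife: trimming knife lying on the bench to one side of the cap, about 205 mm long and 16 mm high, dark wooden handle; origin under the front of the handle, x towards the point; leave it
- basket: small blue picking basket full of mushrooms, 150 by 110 mm, about 85 mm high with its contents, on the bench to the other side of the cap; origin under its centre; leave it
There are look-alikes about, which are no part of the job. Leave any green or orange look-alike of the cap alone.

How it is judged:
By the outcome, as a careful person would: the job done as asked, in the order asked, and still so for the second after the job is handed in, with the robot touching nothing.
It also fails if it takes over 54 s, if anything falls off the work surface, if the arm or the gripper's body presses on something with over 40 N, if the wrist force passes 120 N, or if a joint passes its speed limit or range.

## Working session

There is one attempt and no reset: what is moved stays moved. The work goes in short steps, Python scripts to look and compute and a tool call to move; the robot and the scene stay as the last step left them, time stands still between calls to the robot, and variables do not carry over. Pictures are saved under pics/ and viewed, at most 10 in all, crops included, and the job is handed in when it is done.

Besides the shell and the picture viewer there is one more tool, called after "Emit:" as name(argument=value, ...) on one line, values as JSON. apply_moves: Moves the arm, as the interface text tells. Its arguments: {"type":"object","properties":{"commands":{"type":"array"}},"required":["commands"]}

```bash
mkdir -p pics
cat > h.py <<'E'
import numpy as np, cv2
from plant import ctrl
def ray(p,uv):
    d=np.array([(uv[0]-p['cx'])/p['fx'],-(uv[1]-p['cy'])/p['fy'],-1.0]); T=np.array(p['T'])
    return T[:3,3],T[:3,:3]@d
def onz(p,uv,z):
    o,d=ray(p,uv); return o+d*(z-o[2])/d[2]
def tri(p,a,q,b):
    o1,d1=ray(p,a);o2,d2=ray(q,b)
    s=np.linalg.lstsq(np.c_[d1,-d2],o2-o1,rcond=None)[0]
    x=o1+d1*s[0];y=o2+d2*s[1]; return (x+y)/2,np.linalg.norm(x-y)
def save(p,n): cv2.imwrite('pics/'+n,p['img'][:,:,::-1])
E
python3 - <<'E'
from h import *
np.set_printoptions(precision=4,suppress=True)
S=ctrl.snapshot('scene');T=ctrl.snapshot('top')
print([k for k in S],ctrl.nose_length,ctrl.get_obs())
save(S,'s0.png');save(T,'t0.png')
for p,n in((S,'S'),(T,'T')):
  print(n,p['fx'],p['cx'],p['cy'],np.array(p['T']))
  for t in('cap','rack','rack_edge','done_cap_1','knife','basket'):
    for r in ctrl.spot_point(p,t)[:5]: print(n,t,np.round(r['at'],1),round(r['score'],2),onz(p,r['at'],0.009 if t!='cap' else 0))
    if t=='cap':
      for r in ctrl.search_frame(p,t)[:5]: print(n,'search',np.round(r['at'],1),round(r['score'],2),onz(p,r['at'],0.01))
E
```

```text
['img', 'fx', 'fy', 'cx', 'cy', 'T', 'shot'] 0.017 {'clock': 0.1, 'joint_pos': array([ 92.7684,  20.5867,   0.6407,  -0.0149, -70.1356, -16.5058]), 'qvel': array([ 0.0303, -0.1039,  0.1404,  0.0552, -0.0435, -0.067 ]), 'tau': array([ -0.0015, -58.4164,  29.375 ,   7.0155,   0.0102,  -0.    ]), 'tool_pos': array([0.1602, 0.6553, 0.2427]), 'orientation': array([179.9178,  -0.0098, -13.7424]), 'force': array([0.2645, 0.2057, 0.0587]), 'moment': array([ 0.0025, -0.0129, -0.0155]), 'gripper_force': 0.0, 'opening': 0.08701977872648534}
S 420.5043387389999 267.9393227746909 208.495685825182 [[-0.8966 -0.3608  0.2569  0.8395]
 [ 0.4426 -0.7496  0.4922  0.4972]
 [ 0.015   0.555   0.8317  0.8538]
 [ 0.      0.      0.      1.    ]]
S cap [330.1 168.7] 0.96 [ 0.3741 -0.0497  0.    ]
S cap [278.5 184.5] 0.94 [ 0.5192 -0.0621  0.    ]
S cap [347.  214.7] 0.92 [0.411  0.0914 0.    ]
S search [330.4 170.3] 0.82 [ 0.3816 -0.0384  0.01  ]
S search [344.1 210.9] 0.81 [0.4165 0.0838 0.01  ]
S search [276.8 182.7] 0.71 [ 0.5243 -0.0624  0.01  ]
S search [246.5 119.5] 0.24 [ 0.5002 -0.2974  0.01  ]
S rac
[... 443 characters left out ...]
-0.1531  0.3859]
 [-0.9996  0.0192  0.02    0.0379]
 [ 0.0227  0.1527  0.988   1.3335]
 [ 0.      0.      0.      1.    ]]
T cap [250.5 271.8] 0.94 [0.4129 0.0855 0.    ]
T cap [307.  230.9] 0.74 [ 0.5192 -0.0566  0.    ]
T search [302.8 291.7] 0.88 [ 0.3655 -0.0467  0.01  ]
T search [250.4 272.1] 0.74 [0.412  0.0854 0.01  ]
T search [305.3 232.4] 0.64 [ 0.5143 -0.0516  0.01  ]
T rack [274.7 155.6] 0.78 [0.7133 0.0297 0.009 ]
T rack_edge [281.8 205.1] 0.76 [0.5835 0.0092 0.009 ]
T done_cap_1 [311.  136.5] 0.89 [ 0.7667 -0.0644  0.009 ]
T done_cap_1 [223.8 142.8] 0.69 [0.7447 0.1629 0.009 ]
T knife [181.7 262.5] 0.91 [0.4331 0.2582 0.009 ]
T basket [395.  234.1] 0.68 [ 0.5142 -0.2811  0.009 ]
```

View pics/s0.png

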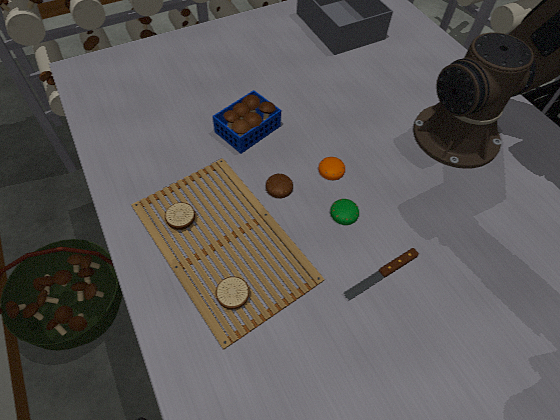

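View pics/t0.png

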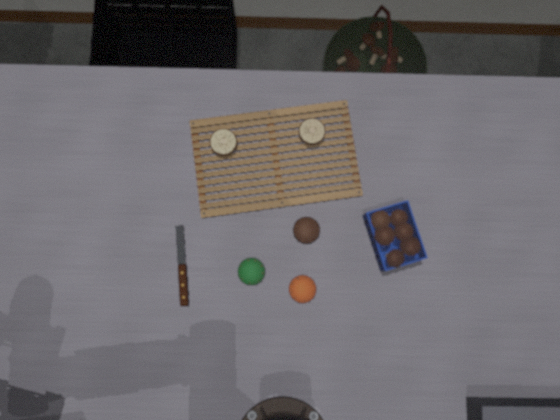

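Candidates: brown dome cap, scene (279,185), top (306,230); orange look-alike, scene (331,168), top (302,289); green look-alike, scene (345,211), top (251,271). I choose the brown one in front of the rail. Next I'll check it in a close crop and measure the rack edge.

Run:
```python
from h import *
np.set_printoptions(precision=4,suppress=True)
S=ctrl.snapshot('scene');T=ctrl.snapshot('top')
def blob(p,c,r=22):
    im=p['img'].astype(int); x,y=map(int,c); w=im[y-r:y+r,x-r:x+r]
    m=((w[...,0]-w[...,2]>18)&(w.sum(2)<300)).astype('uint8')
    n,l,s,ce=cv2.connectedComponentsWithStats(m); i=1+np.argmax(s[1:,4]); return ce[i]+[x-r,y-r],s[i]
a,sa=blob(S,(279,185));b,sb=blob(T,(306,230))
print('cap blob',a,sa,b,sb); X,e=tri(S,a,T,b); print('tri',X,e)
for z in(0,.01,.02): print(z,onz(S,a,z),onz(T,b,z))
# rack
hsv=cv2.cvtColor(T['img'],cv2.COLOR_RGB2HSV)
m=cv2.inRange(hsv,(10,60,60),(30,255,255)); m[:90]=0;m[230:]=0;m[:,:180]=0;m[:,362:]=0
m=cv2.morphologyEx(m,cv2.MORPH_CLOSE,np.ones((9,9)))
n,l,s,c=cv2.connectedComponentsWithStats(m);i=1+np.argmax(s[1:,4])
q=cv2.boxPoints(cv2.minAreaRect(np.argwhere(l==i)[:,::-1].astype(np.float32)))
print('rack box'); W=np.array([onz(T,k,.009) for k in q]); print(q,W,[np.linalg.norm(W[k]-W[k-1]) for k in range(4)])
# scene-hand corners of front rail
for k in((323,279),(221,160),(226,345),(133,206)): print('S',onz(S,k,.009))
se=ctrl.spot_point(S,'rack_edge');te=ctrl.spot_point(T,'rack_edge')
if se and te: print('edge tri',tri(S,se[0]['at'],T,te[0]['at']))
A=cv2.resize(S['img'][120:300,190:370],None,fx=3,fy=3,interpolation=cv2.INTER_CUBIC)[:, :, ::-1]
cv2.imwrite('pics/c1.png',A)
B=cv2.resize(T['img'][90:300,170:370],None,fx=2.8,fy=2.8,interpolation=cv2.INTER_CUBIC)[:,:,::-1]
cv2.imwrite('pics/c2.png',B)
```

```text
cap blob [278.9091 185.4043] [  9  11  27  24 517] [306.0283 229.6788] [ 10  10  25  25 495]
tri [ 0.522  -0.0539  0.0073] 0.0009968894088789155
0 [ 0.5196 -0.0591  0.    ] [ 0.5223 -0.0541  0.    ]
0.01 [ 0.5233 -0.0526  0.01  ] [ 0.5213 -0.0534  0.01  ]
0.02 [ 0.5271 -0.046   0.02  ] [ 0.5203 -0.0527  0.02  ]
rack box
[[188.3693 120.4801]
 [348.9986  99.2399]
 [361.8012 196.0594]
 [201.1718 217.2996]] [[ 0.8028  0.2574  0.009 ]
 [ 0.871  -0.1647  0.009 ]
 [ 0.6111 -0.1968  0.009 ]
 [ 0.5482  0.214   0.009 ]] [np.float64(0.2582748137002841), np.float64(0.4275894687555648), np.float64(0.2619143013026072), np.float64(0.4155631740012309)]
S [0.5522 0.2148 0.009 ]
S [ 0.6217 -0.1924  0.009 ]
S [0.7975 0.253  0.009 ]
S [ 0.8686 -0.1503  0.009 ]
edge tri (array([0.5845, 0.0116, 0.0264]), np.float64(0.006678878751727224))
```

View pics/c2.png

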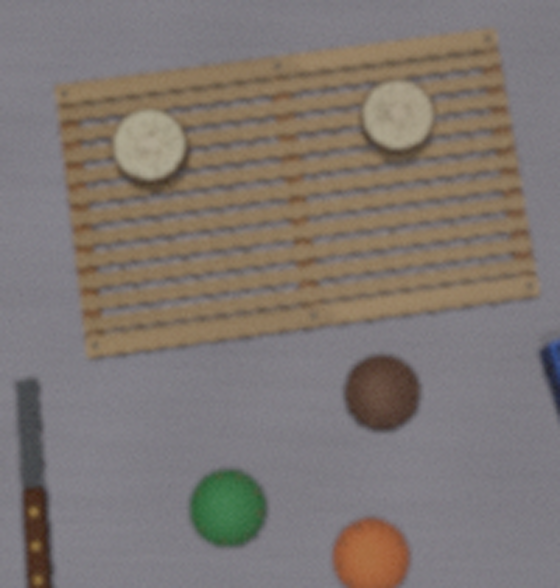

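Crop: the brown dome cap is at crop (382,392), alone in front of the rail. The rail's front edge runs from (90,356) to (540,297). The green (228,508) and orange (371,555) caps stand apart from it. The cap centre measures (0.522, -0.054), 70 mm before the rail face, and rack yaw is about 9°. I'll move behind the cap.

Emit:
apply_moves(commands=[[[4,-3,0],0.1,0.3],[[8,-6,0],0.2,0.73],[[12,-8.5,0],0.3,0.73],[[16,-11,0],0.397,0.73],[[20,-14,0],0.397,0.73],[[23,-17,0],0.397,0.73],[[25,-20.5,0],0.397,0.73],[[27,-24,0],0.397,0.73],[[28,-28,0],0.397,0.73],[[28.5,-32,0],0.397,0.73],[[29,-36,0],0.397,0.73],[[29.5,-40,0],0.397,0.73],[[30,-44,0],0.397,0.73],[[30.3,-48,0],0.397,0.73],[[30.3,-52,0],0.397,0.73],[[30.3,-56,0],0.397,0.73],[[30.3,-60,0],0.397,0.73],[[30.3,-64,0],0.397,0.73],[[30.3,-68,0],0.397,0.73],[[30.3,-71.8,0],0.397,0.73]])

```text
clock: 2.67
tool_pos: [0.4629, -0.0533, 0.2441]
orientation: [-180.0, -0.1, 9.0]
force: [0.6, 0.7, 0.1]
opening: 0.0234
gripper_force: 0.0
```

Emit:
apply_moves(commands=[[[0,0,-4],0,0.73],[[0,0,-8],0,0.73],[[0,0,-12],0,0.73],[[0,0,-16],0,0.73],[[0,0,-19],0,0.73],[[0,0,-21],0,0.73],[[0,0,-21.8],0,0.73],[[0,0,-22.1],0,0.73],[[0,0,-22.1],0,0.73]])

```text
clock: 3.42
tool_pos: [0.4637, -0.0514, 0.0227]
orientation: [180.0, 0.0, 9.0]
force: [0.8, -0.5, 0.9]
opening: 0.0233
gripper_force: 0.0
```

Run:
```python
from h import *
S=ctrl.snapshot('scene');o=ctrl.get_obs();print(o['tool_pos'],o['force'],o['orientation'])
cv2.imwrite('pics/c3.png',cv2.resize(S['img'][80:260,200:400],None,fx=3,fy=3,interpolation=cv2.INTER_CUBIC)[:,:,::-1])
```

```text
[ 0.46419196 -0.05123419  0.02344343] [0.65871931 0.76220545 0.57537416] [ 1.79998466e+02 -7.49543651e-02  9.03169520e+00]
```

View pics/c3.png

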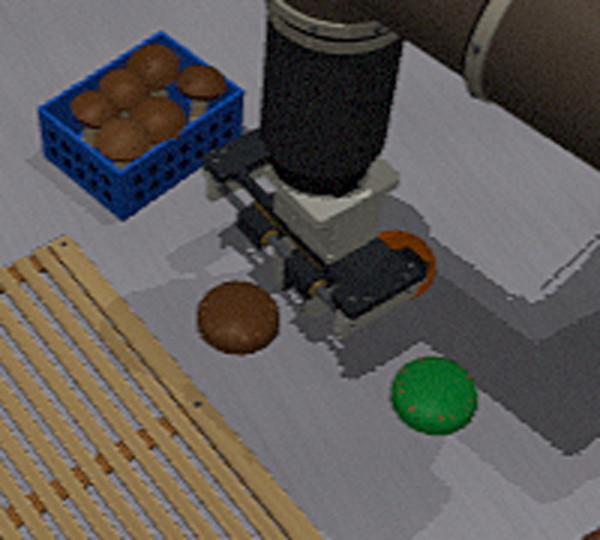

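The brown cap at crop (238,317) is untouched, and the fingers are low behind it. They're about 11 mm too far to +y, so I'll shift sideways and then push slowly.

Emit:
apply_moves(commands=[[[0.1,-0.6,-0.1],0,0.73],[[0.18,-1.14,-0.1],0,0.73],[[0.18,-1.14,-0.1],0,0.73],[[0.67,-1.06,-0.1],0,0.73],[[1.0,-1.01,-0.1],0,0.73],[[1.3,-0.96,-0.1],0,0.73],[[1.6,-0.91,-0.1],0,0.73],[[1.9,-0.87,-0.1],0,0.73],[[2.2,-0.82,-0.1],0,0.73],[[2.5,-0.77,-0.1],0,0.73],[[2.8,-0.72,-0.1],0,0.73],[[3.1,-0.68,-0.1],0,0.73],[[3.4,-0.63,-0.1],0,0.73],[[3.7,-0.58,-0.1],0,0.73],[[3.9,-0.55,-0.1],0,0.73],[[4.1,-0.52,-0.1],0,0.73],[[4.1,-0.52,-0.1],0,0.73]])

```text
clock: 4.88
tool_pos: [0.5048, -0.0566, 0.0216]
orientation: [180.0, -0.0, 9.0]
force: [-0.4, 0.4, -0.1]
opening: 0.0241
gripper_force: 0.0
```

Run:
```python
from h import *
S=ctrl.snapshot('scene');o=ctrl.get_obs();print(o['tool_pos'],o['force'],o['orientation'])
cv2.imwrite('pics/c4.png',cv2.resize(S['img'][120:260,190:350],None,fx=4,fy=4,interpolation=cv2.INTER_CUBIC)[:,:,::-1])
```

```text
[ 0.50455636 -0.05659849  0.02155435] [ 0.72260128 -0.20855555  0.38439028] [ 1.79999367e+02 -1.09713226e-02  9.00777799e+00]
```

View pics/c4.png

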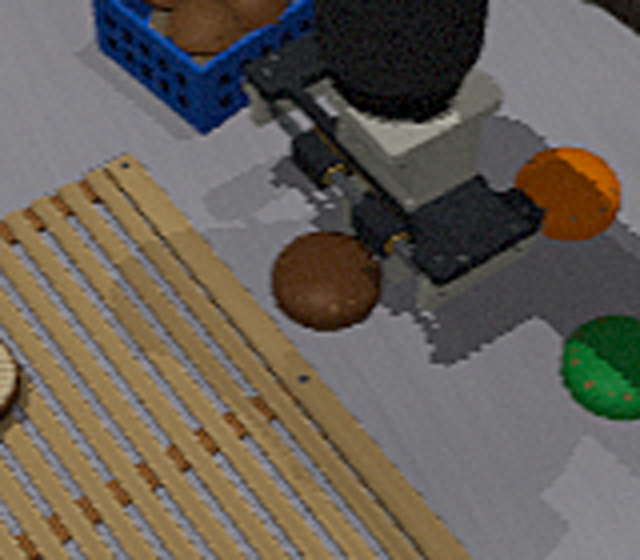

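The cap at crop (327,281) is moving ahead of the fingers and nearing the rail. I'll continue to rail contact.

Emit:
apply_moves(commands=[[[0.2,0.03,0],0,0.73],[[0.4,0.06,0],0,0.73],[[0.6,0.1,0],0,0.73],[[0.6,0.1,0],0,0.73]])

```text
clock: 5.27
tool_pos: [0.5109, -0.0555, 0.0216]
orientation: [180.0, -0.0, 9.0]
force: [0.8, -0.4, 0.7]
opening: 0.0237
gripper_force: 0.0
```

```bash
cat >> h.py <<'E'
n=np.array([np.cos(np.radians(9)),np.sin(np.radians(9))]);t=np.array([-n[1],n[0]]);E0=np.array([.583,.0098])
def look(name=None,c=(200,130,340,250)):
    S=ctrl.snapshot('scene');o=ctrl.get_obs();im=S['img'].astype(int)
    p=o['tool_pos'][:2]
    print('tcp rel edge: n %.1f t %.1f z %.1f mm'%((p-E0)@n*1e3,(p-E0)@t*1e3,o['tool_pos'][2]*1e3),'F n %.1f t %.1f z %.1f'%(o['force'][:2]@n,o['force'][:2]@t,o['force'][2]))
    for r in ctrl.search_frame(S,'cap')[:4]:
        w=onz(S,r['at'],.009); d=w[:2]-E0; print('cap?',np.round(r['at']),round(r['score'],2),'n %.1f t %.1f'%(d@n*1e3,d@t*1e3))
    if name:
        A=S['img'][c[1]:c[3],c[0]:c[2]]; cv2.imwrite('pics/'+name,cv2.resize(A,None,fx=4,fy=4,interpolation=cv2.INTER_CUBIC)[:,:,::-1])
E
python3 -c "
from h import *
look()"
```

```text
tcp rel edge: n -81.7 t -53.3 z 21.6 mm F n -0.5 t 0.2 z -0.7
cap? [332. 170.] 0.87 n -209.7 t -14.8
cap? [268. 188.] 0.73 n -43.1 t -62.9
cap? [347. 214.] 0.58 n -154.1 t 109.3
```

Emit:
apply_moves(commands=[[[0.1,0.02,0],0,0.73],[[0.2,0.03,0],0,0.73],[[0.3,0.05,0],0,0.73],[[0.3,0.05,0],0,0.73]])

```text
clock: 5.7
tool_pos: [0.5135, -0.0551, 0.0216]
orientation: [180.0, -0.0, 9.0]
force: [0.0, -0.2, -0.1]
opening: 0.0239
gripper_force: 0.0
```

Emit:
apply_moves(commands=[[[0.1,0.02,0],0,0.73],[[0.2,0.03,0],0,0.73],[[0.2,0.03,0],0,0.73]])

```text
clock: 5.95
tool_pos: [0.5151, -0.0549, 0.0215]
orientation: [180.0, 0.0, 9.0]
force: [-0.5, 0.2, 1.1]
opening: 0.0236
gripper_force: 0.5
```

Emit:
apply_moves(commands=[[[0.1,0.02,0],0,0.73],[[0.2,0.03,0],0,0.73],[[0.2,0.03,0],0,0.73]])

```text
clock: 6.2
tool_pos: [0.5155, -0.055, 0.0212]
orientation: [180.0, 0.2, 9.0]
force: [-6.2, -0.4, 4.7]
opening: 0.0234
gripper_force: 3.0
```

Rail contact is made at about 6 N. I'll ease off, lower the tips nearer the rim's bottom, press again, and start rising.

Emit:
apply_moves(commands=[[[-0.3,-0.05,0],0,0.73],[[-0.3,-0.05,-0.15],0,0.73],[[-0.3,-0.05,-0.27],0,0.73],[[-0.1,-0.02,-0.27],0,0.73],[[0.05,0.01,-0.27],0,0.73],[[0.05,0.01,-0.27],0,0.73]])

```text
clock: 6.7
tool_pos: [0.5155, -0.055, 0.0183]
orientation: [180.0, 0.3, 9.0]
force: [-7.4, 0.6, 6.2]
opening: 0.0234
gripper_force: 3.8
```

Emit:
apply_moves(commands=[[[0.03,0.0,0.1],0,0.73],[[0.04,0.01,0.25],0,0.73],[[0.05,0.01,0.4],0,0.73],[[0.05,0.01,0.4],0,0.73]])

```text
clock: 7.03
tool_pos: [0.5157, -0.055, 0.022]
orientation: [180.0, 0.3, 9.0]
force: [-6.6, -0.4, 0.4]
opening: 0.0239
gripper_force: 3.1
```

```bash
python3 -c "
from h import *
look('c5.png')"
```

```text
tcp rel edge: n -76.6 t -53.4 z 21.9 mm F n -6.5 t 0.9 z -0.4
cap? [267. 188.] 0.72 n -40.8 t -64.5
cap? [331. 169.] 0.64 n -210.3 t -19.2
cap? [345. 212.] 0.57 n -153.2 t 103.5
```

View pics/c5.png

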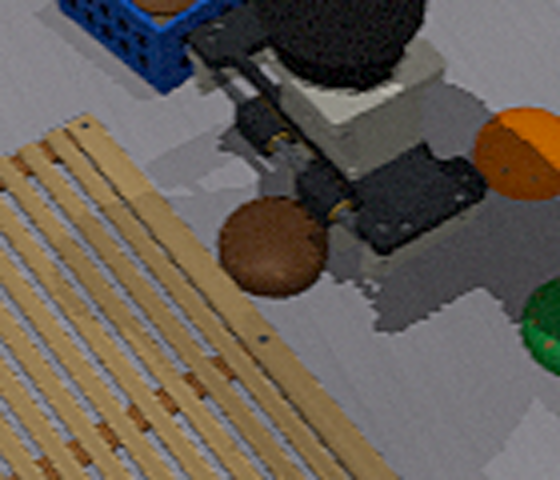

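The cap at crop (272,247) is flush against the rail, still almost flat. I'll keep rising with pressure.

Emit:
apply_moves(commands=[[[0.05,0.01,0.1],0,0.73],[[0.07,0.01,0.25],0,0.73],[[0.1,0.01,0.4],0,0.73],[[0.12,0.02,0.55],0,0.73],[[0.12,0.02,0.55],0,0.73]])

```text
clock: 7.55
tool_pos: [0.5161, -0.0549, 0.0273]
orientation: [180.0, 0.4, 8.9]
force: [-8.0, -0.0, 0.4]
opening: 0.0236
gripper_force: 3.8
```

Emit:
apply_moves(commands=[[[0.03,0.0,0.15],0,0.73],[[0.07,0.01,0.35],0,0.73],[[0.11,0.02,0.55],0,0.73],[[0.16,0.03,0.75],0,0.73],[[0.21,0.03,1.0],0,0.73],[[0.21,0.03,1.0],0,0.73]])

```text
clock: 8.05
tool_pos: [0.5178, -0.0548, 0.0373]
orientation: [180.0, 0.4, 8.9]
force: [-9.2, -1.4, 1.4]
opening: 0.0235
gripper_force: 4.6
```

```bash
python3 -c "
from h import *
look('c6.png')"
```

```text
tcp rel edge: n -74.6 t -53.6 z 37.2 mm F n -8.5 t 0.9 z 1.0
cap? [269. 188.] 0.77 n -43.7 t -59.1
cap? [331. 170.] 0.68 n -209.9 t -17.9
cap? [345. 212.] 0.66 n -152.8 t 101.8
```

View pics/c6.png

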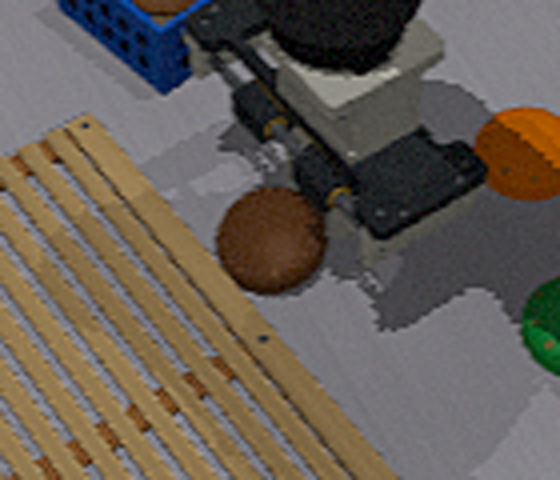

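The cap at crop (272,240) shows its dome turning towards the rack. It's tilting without slip, so I'll continue along the arc.

Emit:
apply_moves(commands=[[[0.06,0.01,0.2],0,0.73],[[0.12,0.02,0.4],0,0.73],[[0.2,0.03,0.6],0,0.73],[[0.28,0.04,0.8],0,0.73],[[0.36,0.06,1.0],0,0.73],[[0.36,0.06,1.0],0,0.73]])

```text
clock: 8.65
tool_pos: [0.5209, -0.0543, 0.0473]
orientation: [180.0, 0.5, 8.9]
force: [-11.2, -1.6, 4.2]
opening: 0.0237
gripper_force: 5.4
```

Emit:
apply_moves(commands=[[[0.1,0.02,0.2],0,0.73],[[0.2,0.03,0.4],0,0.73],[[0.31,0.05,0.6],0,0.73],[[0.42,0.07,0.8],0,0.73],[[0.53,0.08,1.0],0,0.73],[[0.53,0.08,1.0],0,0.73]])

```text
clock: 9.15
tool_pos: [0.5259, -0.0537, 0.0574]
orientation: [180.0, 0.5, 8.9]
force: [-12.1, -2.1, 7.9]
opening: 0.0237
gripper_force: 6.4
```

```bash
python3 -c "
from h import *
look('c7.png')"
```

```text
tcp rel edge: n -66.5 t -53.8 z 57.3 mm F n -12.5 t 1.5 z 7.1
cap? [346. 214.] 0.8 n -150.9 t 107.1
cap? [332. 168.] 0.74 n -216.1 t -19.3
cap? [265. 186.] 0.62 n -39.7 t -72.0
```

View pics/c7.png

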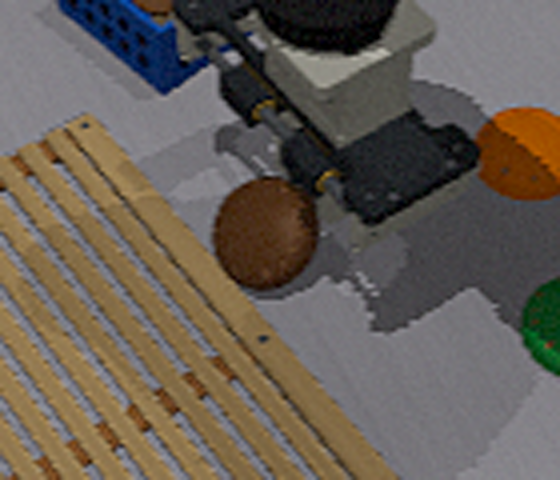

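The cap at crop (265,232) is about 33° up. Contact force is near the friction cone limit, so from here forward motion itself tips it up. I'll continue with more advance than rise and watch the force.

Emit:
apply_moves(commands=[[[0.08,0.01,0.2],0,0.73],[[0.2,0.03,0.4],0,0.73],[[0.33,0.05,0.55],0,0.73],[[0.46,0.07,0.7],0,0.73],[[0.59,0.09,0.8],0,0.73],[[0.59,0.09,0.8],0,0.73]])

```text
clock: 9.75
tool_pos: [0.5318, -0.0529, 0.0657]
orientation: [180.0, 0.5, 8.9]
force: [-14.2, -1.0, 12.2]
opening: 0.0237
gripper_force: 7.3
```

Emit:
apply_moves(commands=[[[0.15,0.02,0.15],0,0.73],[[0.3,0.05,0.3],0,0.73],[[0.45,0.07,0.4],0,0.73],[[0.6,0.09,0.5],0,0.73],[[0.6,0.09,0.5],0,0.73]])

```text
clock: 10.17
tool_pos: [0.5436, -0.0504, 0.0717]
orientation: [180.0, -0.1, 9.0]
force: [-0.1, 0.1, 0.1]
opening: 0.0232
gripper_force: 0.3
```

```bash
python3 -c "
from h import *
look('c8.png')"
```

```text
tcp rel edge: n -48.6 t -53.3 z 71.5 mm F n -0.1 t 0.8 z -0.3
cap? [262. 185.] 0.97 n -36.5 t -78.4
cap? [343. 214.] 0.89 n -146.4 t 103.6
cap? [333. 168.] 0.74 n -216.7 t -18.8
```

View pics/c8.png

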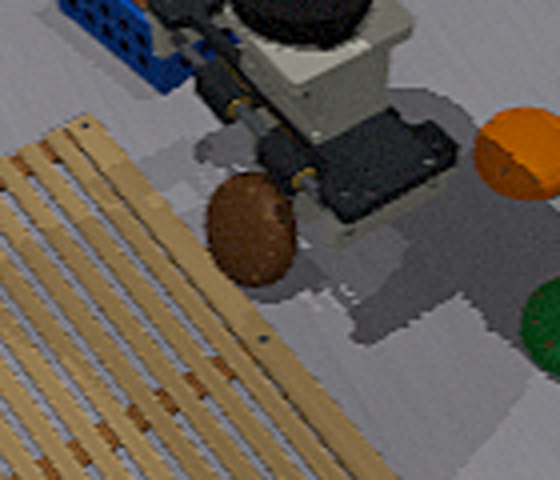

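The cap at crop (252,230) is about 55–60° up, leaning lightly on the fingers with zero force. I'll push forward.

Emit:
apply_moves(commands=[[[0.25,0.04,0],0,0.73],[[0.5,0.08,0],0,0.73],[[0.75,0.12,0],0,0.73],[[1.0,0.16,0],0,0.73],[[1.25,0.2,0],0,0.73],[[1.5,0.24,0],0,0.73],[[1.5,0.24,0],0,0.73]])

```text
clock: 10.85
tool_pos: [0.5581, -0.0481, 0.0714]
orientation: [180.0, -0.0, 9.0]
force: [-0.2, 0.4, 0.7]
opening: 0.0237
gripper_force: 0.0
```

Emit:
apply_moves(commands=[[[0.25,0.04,0],0,0.73],[[0.5,0.08,0],0,0.73],[[0.75,0.12,0],0,0.73],[[1.0,0.16,0],0,0.73],[[1.0,0.16,0],0,0.73]])

```text
clock: 11.27
tool_pos: [0.568, -0.0465, 0.0714]
orientation: [180.0, -0.0, 9.0]
force: [0.5, -0.1, 1.1]
opening: 0.0236
gripper_force: 0.0
```

```bash
python3 -c "
from h import *
look('c9.png')"
```

```text
tcp rel edge: n -24.0 t -53.3 z 71.3 mm F n 1.1 t -0.1 z -0.2
cap? [345. 214.] 0.86 n -149.6 t 107.9
cap? [257. 185.] 0.72 n -24.2 t -83.9
cap? [330. 169.] 0.64 n -209.9 t -20.7
```

View pics/c9.png

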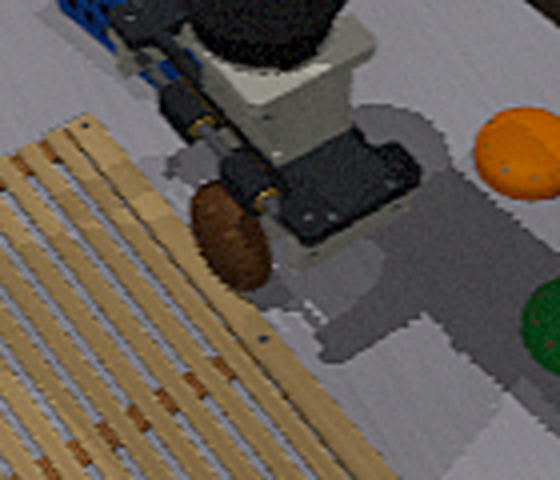

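The cap at crop (232,237) is now nearly upright on edge against the rail. I've used all 10 picture views, so I'll continue from measurements alone and push on so it topples over the rail.

Emit:
apply_moves(commands=[[[0.25,0.04,0],0,0.73],[[0.5,0.08,0],0,0.73],[[0.75,0.12,0],0,0.73],[[1.0,0.16,0],0,0.73],[[1.25,0.2,0],0,0.73],[[1.5,0.24,0],0,0.73],[[1.5,0.24,0],0,0.73]])

```text
clock: 11.95
tool_pos: [0.583, -0.0441, 0.0713]
orientation: [180.0, -0.0, 9.0]
force: [1.2, 0.5, -0.2]
opening: 0.0238
gripper_force: 0.0
```

```bash
cat >> h.py <<'E'
def cols():
    # cream (gill) and brown pixels near the cap, both views
    for nm in('scene','top'):
        p=ctrl.snapshot(nm); hsv=cv2.cvtColor(p['img'],cv2.COLOR_RGB2HSV)
        for lab,lo,hi in(('brown',(2,70,25),(16,255,130)),('cream',(16,20,125),(38,115,255))):
            m=cv2.inRange(hsv,lo,hi); m=cv2.morphologyEx(m,cv2.MORPH_OPEN,np.ones((3,3)))
            k,l,s,c=cv2.connectedComponentsWithStats(m)
            for i in range(1,k):
                if s[i,4]<60: continue
                d=onz(p,c[i],.009 if lab=='brown' else .0325)[:2]-E0
                a,b=d@n*1e3,d@t*1e3
                if -90<a<270 and -220<b<220: print(nm,lab,np.round(c[i],1),s[i].tolist(),'n %.0f t %.0f'%(a,b))
        for tg in('cap','done_cap_1'):
            for r in ctrl.spot_point(p,tg)[:4]:
                d=onz(p,r['at'],.009)[:2]-E0; print(nm,tg,np.round(r['at']),round(r['score'],2),'n %.0f t %.0f'%(d@n*1e3,d@t*1e3))
E
python3 -c "
from h import *
look();cols()"
```

```text
tcp rel edge: n -8.8 t -53.3 z 71.3 mm F n -0.6 t 0.3 z 0.2
cap? [244. 200.] 0.8 n 26.8 t -64.6
cap? [343. 212.] 0.79 n -149.0 t 100.2
cap? [332. 170.] 0.71 n -209.9 t -13.9
scene cream [247.8 202. ] [236, 190, 24, 25, 446] n 32 t -41
scene cream [179.1 213.9] [166, 203, 27, 23, 492] n 181 t -104
scene cream [232.1 291.2] [217, 277, 31, 29, 692] n 183 t 127
scene cap [346. 215.] 0.97 n -150 t 111
scene cap [245. 201.] 0.79 n 26 t -62
scene cap [331. 168.] 0.67 n -213 t -22
scene done_cap_1 [232. 291.] 0.94 n 179 t 119
scene done_cap_1 [179. 220.] 0.87 n 185 t -106
top cream [268.4 125.9] [190, 101, 161, 55, 3959] n 206 t 6
top cream [268.1 143.3] [237, 138, 63, 12, 256] n 160 t 13
top cream [265.  151.2] [234, 146, 64, 12, 266] n 141 t 23
top cream [206.5 159. ] [195, 156, 25, 7, 94] n 141 t 173
top cream [210.8 166. ] [196, 163, 32, 7, 126] n 121 t 165
top cream [242.  185.1] [238, 175, 9, 21, 118] n 62 t 93
top cream [355.3 191.8] [350, 188, 12, 8, 78] n 5 t -189
top cap [304. 291.] 0.72 n -221 t -26
top cap [273. 157.] 0.63 n 128 t 5
top cap [248. 271.] 0.5 n -154 t 107
top done_cap_1 [313. 135.] 0.89 n 174 t -108
top done_cap_1 [224. 143.] 0.86 n 182 t 124
```

The cream gill face now shows at about n +32 mm: the cap has gone over the rail. I'll back off and measure again.

Emit:
apply_moves(commands=[[[-1,-0.16,0],0,0.73],[[-2,-0.32,0],0,0.73],[[-4,-0.63,0],0,0.73],[[-6,-0.95,0],0,0.73],[[-7,-1.1,0],0,0.73],[[-7,-1.1,0],0,0.73]])

```text
clock: 12.85
tool_pos: [0.5095, -0.0558, 0.0715]
orientation: [-180.0, 0.1, 9.0]
force: [-0.1, -0.8, -0.7]
opening: 0.0236
gripper_force: 0.0
```

```bash
python3 -c "
from h import *
look();cols()" | grep -v -- '-15\|-2[01]'
```

```text
tcp rel edge: n -80.9 t -53.3 z 71.8 mm F n 0.6 t 0.8 z -0.6
cap? [243. 202.] 0.73 n 32.6 t -62.8
scene cream [242.8 202.3] [230, 192, 27, 22, 361] n 42 t -47
scene cream [179.2 213.9] [166, 203, 27, 23, 487] n 181 t -104
scene cream [232.1 291.2] [217, 277, 31, 29, 687] n 183 t 127
scene cap [244. 201.] 0.84 n 28 t -64
scene done_cap_1 [180. 218.] 0.96 n 179 t -109
scene done_cap_1 [233. 292.] 0.6 n 177 t 120
top cream [267.2 126.1] [190, 101, 161, 54, 3818] n 206 t 9
top cream [338.4 126.7] [327, 124, 23, 6, 86] n 180 t -173
top cream [268.6 143.2] [238, 138, 62, 12, 255] n 160 t 11
top cream [337.2 141.6] [321, 138, 32, 8, 119] n 141 t -164
top cream [269.1 150.7] [233, 145, 73, 13, 305] n 141 t 13
top cream [273.8 157.6] [196, 146, 158, 24, 629] n 121 t 3
top cream [275.1 165. ] [197, 153, 158, 25, 643] n 102 t 3
top cream [206.1 159. ] [195, 156, 24, 7, 98] n 141 t 174
top cream [275.9 172.5] [198, 160, 159, 25, 643] n 82 t 3
top cream [271.5 184.4] [199, 168, 159, 33, 1273] n 53 t 19
top cream [349.6 177.8] [340, 175, 19, 6, 66] n 43 t -181
top cream [255.  198.5] [241, 195, 28, 7, 106] n 23 t 65
top cream [219.5 203.4] [201, 200, 39, 8, 145] n 23 t 155
top cream [247.5 226.5] [243, 217, 10, 20, 100] n -45 t 93
top cap [304. 291.] 0.9 n -222 t -24
top cap [297. 186.] 0.74 n 43 t -46
top done_cap_1 [225. 142.] 0.74 n 184 t 122
top done_cap_1 [313. 135.] 0.65 n 174 t -108
```

The cap lies gills up at n≈42, t≈-46 mm, so its near margin is about 7 mm past the edge. I'll nudge it roughly 10 mm further for margin, at rim height.

Emit:
apply_moves(commands=[[[-0.1,0.64,-1],0,0.73],[[-0.1,0.64,-2],0,0.73],[[-0.1,0.64,-3.0],0,0.73],[[1.9,0.96,-3.0],0,0.73],[[3.9,1.27,-3.0],0,0.73],[[5.4,1.5,-3.0],0,0.73],[[6.4,1.66,-3.0],0,0.73],[[7.0,1.76,-3.0],0,0.73],[[7.3,1.8,-3.0],0,0.73],[[7.6,1.85,-3.0],0,0.73],[[7.9,1.9,-3.0],0,0.73],[[8.1,1.93,-3.0],0,0.73],[[8.3,1.96,-3.0],0,0.73],[[8.5,2.0,-3.0],0,0.73],[[8.65,2.02,-3.0],0,0.73],[[8.7,2.03,-3.0],0,0.73],[[8.7,2.03,-3.0],0,0.73]])

```text
clock: 14.67
tool_pos: [0.5995, -0.0349, 0.0414]
orientation: [-180.0, -0.0, 9.0]
force: [0.8, -0.1, -0.2]
opening: 0.0237
gripper_force: 0.1
```

Emit:
apply_moves(commands=[[[-0.2,-0.03,0],0,0.73],[[-0.6,-0.1,0],0,0.73],[[-1.5,-0.24,0],0,0.73],[[-3,-0.47,0],0,0.73],[[-4.5,-0.71,0.5],0,0.73],[[-6,-0.95,3],0,0.73],[[-8,-1.2,6],0,0.73],[[-10,-1.5,10],0,0.73],[[-10,-1.5,14],0,0.73],[[-10,2.5,17],0,0.73],[[-10,6.5,17],0,0.73],[[-10,10.5,17],0,0.73],[[-10,14.5,17],0,0.73],[[-10,18.5,17],0,0.73],[[-10,22.5,17],0,0.73],[[-10,26.5,17],0,0.73],[[-10,30.5,17],0,0.73],[[-10,34.5,17],0,0.73],[[-10,34.5,17],0,0.73]])

```text
clock: 16.25
tool_pos: [0.499, 0.3154, 0.2108]
orientation: [-180.0, -0.0, 9.2]
force: [0.2, 0.1, -0.3]
opening: 0.0238
gripper_force: 0.0
```

```bash
python3 -c "
from h import *
look();cols()
S=ctrl.snapshot('scene');T=ctrl.snapshot('top')
def g(p):
  for r in ctrl.search_frame(p,'done_cap_1')+ctrl.search_frame(p,'cap'): print('sf',np.round(r['at'],1),round(r['score'],2),onz(p,r['at'],.0325),((onz(p,r['at'],.0325)[:2]-E0)@n*1e3).round(1))
g(S);g(T)
save(S,'s1.png')
" | grep -v 'top cream'
```

```text
tcp rel edge: n -36.1 t 312.4 z 210.6 mm F n -1.1 t -0.2 z 0.2
cap? [332. 170.] 0.73 n -211.6 t -16.3
cap? [342. 210.] 0.72 n -150.0 t 93.9
cap? [240. 206.] 0.64 n 45.1 t -55.4
scene cream [239.5 203.8] [226, 193, 27, 23, 459] n 51 t -48
scene cream [179.3 213.9] [166, 203, 27, 23, 479] n 181 t -104
scene cream [232.1 291.2] [217, 277, 31, 29, 687] n 183 t 127
scene cap [346. 215.] 0.94 n -150 t 110
scene cap [333. 170.] 0.72 n -213 t -15
scene cap [241. 205.] 0.69 n 41 t -57
scene cap [379. 269.] 0.62 n -115 t 260
scene done_cap_1 [181. 217.] 0.94 n 177 t -109
scene done_cap_1 [234. 293.] 0.66 n 179 t 123
top cap [303. 292.] 0.93 n -224 t -22
top cap [295. 181.] 0.79 n 57 t -42
top cap [251. 271.] 0.58 n -153 t 100
top done_cap_1 [227. 142.] 0.91 n 183 t 118
top done_cap_1 [313. 136.] 0.8 n 171 t -107
sf [230.2 290.7] 0.79 [0.74714791 0.16107595 0.0325    ] 185.8
sf [176.6 215. ] 0.73 [ 0.78445795 -0.06428124  0.0325    ] 187.4
sf [340.3 214.1] 0.9 [0.44055443 0.09859563 0.0325    ] -126.8
sf [331.  169.5] 0.7 [ 0.3910822  -0.02565311  0.0325    ] -195.1
sf [240.2 203.8] 0.55 [ 0.63902212 -0.02918145  0.0325    ] 49.2
sf [315.  133.1] 0.98 [ 0.76920984 -0.07288553  0.0325    ] 171.0
sf [182.2 272.3] 0.26 [0.40830397 0.25200202 0.0325    ] -134.7
sf [250.5 271.6] 0.9 [0.4127532  0.08432943 0.0325    ] -156.5
sf [302.3 289.7] 0.87 [ 0.37071968 -0.04398046  0.0325    ] -218.1
```

Emit:
apply_moves(commands=[[[0,0,0],0,0],[[0,0,0],0,0],[[0,0,0],0,0],[[0,0,0],0,0],[[0,0,0],0,0],[[0,0,0],0,0]])

```text
clock: 17.45
tool_pos: [0.4994, 0.3101, 0.2113]
orientation: [180.0, 0.0, 9.0]
force: [-0.0, 0.1, 0.1]
opening: 0.0579
gripper_force: 0.0
```

```bash
python3 -c "
from h import *
cols();print(ctrl.close_job())" | grep -v 'top cream'
```

```text
scene cream [239.6 203.8] [226, 193, 27, 23, 457] n 51 t -48
scene cream [179.2 213.9] [166, 203, 27, 23, 483] n 181 t -104
scene cream [232.  291.2] [217, 277, 31, 29, 682] n 183 t 127
scene cap [342. 214.] 0.84 n -143 t 104
scene cap [240. 201.] 0.78 n 37 t -67
scene cap [331. 170.] 0.57 n -210 t -16
scene done_cap_1 [232. 292.] 0.95 n 180 t 120
scene done_cap_1 [180. 218.] 0.94 n 180 t -109
top cap [300. 186.] 0.91 n 44 t -53
top cap [303. 290.] 0.64 n -220 t -22
top cap [251. 270.] 0.61 n -151 t 100
top done_cap_1 [227. 142.] 0.91 n 183 t 118
top done_cap_1 [314. 133.] 0.61 n 178 t -113
the job is handed in; nothing more can be done
None
```

The cap was tipped over the rail by pushing alone and measures as gills up and wholly on the rack, its centre about 50 mm behind the front edge; the laid-out caps did not move, the gripper is clear of everything, and the job is handed in (verdict not shown).

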